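Rock the tilt gauge on the checking stud until its pointer reaches the red mark

ROBOT

A 6-joint arm with a two-finger parallel gripper is mounted at the origin on the work surface. World frame = base frame: x ahead of the robot, y to its left, z up, the work surface at z = 0. Lengths are in m, angles in rad, forces in N, time in s.
With the tool pointing down it reaches from about 0.375 to 0.925 m from the base axis. Payload 5.7 kg.
Tool frame: the origin (TCP) lies midway between the tips of the shut fingers; the grasp point (between the pads) lies arm.grip_point_offset behind it (arm.grip_point_offset is the distance from the TCP to the grasp point, in m); z points along the fingers, y is the line along which they close (so a half turn about z gives the same grasp; the last joint's range is limited). The gripper opens to 88 mm and grips with 3 to 60 N. Pads are 20 mm wide; open, the fingers measure 115 mm over their backs; the gripper's body (75 mm by 178 mm) begins 61 mm behind the grasp point.
Start: joints at [-1.269, 0.359, 1.51, -0, 1.272, -0.115], TCP at [0.243, -0.549, 0.201] pointing down, gripper open.
Joint ranges: [-2.97, 2.97], [-1.01, 2.36], [0.21, 2.38], [-0.96, 4.11], [0.2, 2.71], [-2.98, 2.98]. Speed limits (rad/s): [2.39, 2.39, 3.14, 3.14, 3.14, 3.14].

INTERFACE

Orientations are given as a rotation vector (axis times angle).
In Python, from cell import arm gives the robot as it stands. Calls block until the motion is done:
- arm.move_pose(position, orientation): joint-space move of the TCP to a pose.
- arm.movel(position, rot=None, feed=0.15, contact_N=None): straight line of the TCP; rot=None keeps the orientation; feed is the mean speed in m/s. With contact_N (N) it stops when the force on the tool has changed by that much, and returns True; else False.
- arm.move_joints(angles): joint-space move.
- arm.move_gripper(opening, grasp_force=None): finger opening in m; grasp_force is the grip in N (None keeps the last); returns when the fingers have stopped.
- arm.dwell(seconds).
- arm.ik(position, orientation): joint angles nearest the present ones, or None.
- arm.state(): the state.
- arm.snapshot(name): name is "scene" or "top" or "wrist"; returns the picture (384x512x3 uint8, red, green, blue); there is no depth.
- arm.camera_params(name): a dict with "fovy" (degrees; the focal length in pixels is half the picture's height over the tangent of half this angle, whatever the lens; pixels are square), "cx", "cy" (the principal point, pixels), "R" (3x3) and "t" (3): a world point X has camera coordinates R X + t. Camera axes: x right, y down, z forward; pixel columns grow to the right and rows downward; lengths in m; the calibration is good to about 2 mm. A picture is of the moment at which its call begins: read the wrist's pose just before it. camera_params takes no time and is no camera call; for the wrist camera it gives the pose at the moment of the call.
A pose or a line that the arm cannot do raises arm.MotionError and nothing moves.
- arm.close_job(): hands the job in; it is judged then, once.
Trained networks look in the newest picture that a camera, given by its name, has taken for a name from the list of things; names that differ only in an ending like _2 or _b are one class to them, and where a whole thing is asked for, a point or a joint stands for the part that bears it (a point fixed in the world has none). Each returns a list of dicts, best first, with "p" (0 to 1); they miss things now and then, are a little off and sometimes report something else, mostly with a low value. They report only what shows in the picture. A call takes as long as a camera call.
- arm.boxes_of(camera, query): "pixel" ([column, row] in pixels, amid what is visible of it).
- arm.masks_of(camera, query): "region" (384x512 bool, what is visible of it) and "pixel" ([column, row] in pixels, amid what is visible of it).
- arm.landmark_of(camera, query): "pixel" ([column, row] in pixels: a listed point, or the origin of a listed thing).
The state is a dict: "t": time; "joint_pos": joint angles; "dq": joint speeds; "joint_efforts": joint torques, N m; "tool_pos": TCP position; "tcp_rot": TCP orientation; "ft_force": force on the tool from outside, world axes, zero at the start; "ft_torque": the same for the moment, N m; "opening": finger opening in m; "grip_force": force on a finger pad.
Only numpy, scipy, OpenCV 4.12 (cv2) and the standard library are available. Lean on these libraries where they do the work, as an engineer would, in place of code of your own. Each camera call takes 0.05 s, during which the arm holds its last target. There are 200 camera calls.

TASK

Check the microscope bench's tilt gauge: slide it along its lipped dock and out of the open end (it cannot be lifted while under the lips), then stand its foot upright and centred along the uneven brass stud's top, gently resting on the round steel crest. Rock it there, leaning it towards the stud's low side, until the swinging pointer settles on the red mark, and finish while still holding it so, the foot on the stud and the pointer still on the mark. Leave everything else on the bench in place.

Things in the scene. Friction and masses are not known exactly. Their poses are not given: they have to be found in the camera images.
- gauge: Loose tilt gauge, 0.27 to 0.46 kg. Origin: centre of its foot's underside, z up. Foot: black slick polymer bar 100 (x) x 34 (y) x 12 high. On it an upright white dial disc, 100 dia, 8 thick (y), centre 72 up; pointer and red mark on its -y face. Blue grip block on top. At the start it stands on the table in the dock, axes along the dock's
- gauge_grip (a point): Centre of the gauge's blue grip block: 40 (x) x 22 (y) x 40 high, from 118 to 158 above the foot's underside; pinch it across the 22 mm (gauge y)
- dock: Fixed aluminium dock, 98 long (x) x 66 wide (y) x 24 high; origin on the table below the lips' middle. Two rails along x, 42 apart inside, with lips (x from -37 to 37) overhanging the gauge's foot, 6 above it, 24 gap for the dial. Stop at +x, open at -x: the gauge, resting on the table, leaves along -x and is clear of the lips once its origin is beyond x = -87
- stud: Fixed stud: dark flange 72 dia, pillar, sprung brass head 46 (x) x 40 (y). Origin on the table under its middle. A round steel crest bar (radius 8) runs along y at x = 0, top 60 up when unpressed; -x shoulder only 3 lower than the crest, +x shoulder 13 lower (the low side). The gauge goes on with its x along the stud's x, same way round, and leans so that its +x end dips
- stud_crest (a point): The middle of the top of the stud's crest bar, moves down with the head; axes as the stud's
- stud_head (a joint): How far the sprung stud head is pressed down, m: 0 free, 0.010 bottomed. It takes about 1 N to start and 1 N more per mm. The foot should press it some mm, not bottom it
- pointer (a joint): Angle of the freely swinging pointer on the dial, rad; 0 points straight to the foot. It hangs plumb, and so reads how far the gauge is leant about its y axis: positive when the gauge's +x end dips (top leaning to its +x). It swings for about 1.5 s after a move
- mark (a joint): Angle of the red mark at the dial's lower rim, same zero and direction as the pointer: 0.18 to 0.34 rad, different each time, does not move. The pointer is on the mark when both read the same
- pointer_tip (a point): Tip of the black pointer, 40 from its pivot (the dial centre), 8 in front of the dial's mid-plane
- mark_tip (a point): The point beside the red mark where the pointer tip comes when it is on the mark, 40 from the dial centre
- amber_bottle: Bystander: amber glass bottle, 68 dia x 170 high mm; origin at the centre of its underside. To be left alone
- dropper: Bystander: small white dropper bottle, 36 dia x 90 high mm; origin at the centre of its underside. To be left alone
- slide_tray: Bystander: black slide tray, 90 x 140 x 25 high mm; origin at the centre of its underside. To be left alone
- objective_can: Bystander: grey objective lens can, 38 dia x 55 high mm; origin at the centre of its underside. To be left alone
- stain_pot: Bystander: white open pot, 52 dia x 45 high mm; origin at the centre of its underside. To be left alone
- slide_box: Bystander: blue slide box, 85 x 110 x 35 high mm; origin at the centre of its underside. To be left alone
- screwdriver: Bystander: orange screwdriver, 150 long, lying flat mm; origin in its underside. To be left alone

How it is judged:
On the way, in this order (a step that is already met when the one before it is completed fails the run):
1. the gauge is slid along the dock to its open end, its foot still low between the rails' height (x of gauge in the frame of dock below -0.075 m and height (world z) of gauge below 0.02 m), for 0.02 s.
2. the held gauge rests on the stud, about upright (within 0.12 rad) (contact force between gauge and stud above 0.5 N and contact force between the fingers and gauge above 2 N and angle between gauge's own z axis and vertical below 0.12 rad), for 0.1 s.
At the end, for the whole second after the job is handed in: Fingers hold the gauge; its foot rests on the stud (0.5 to 15 N), centred on the crest within 20 mm along and 15 mm across, square within 0.2 rad, no sideways lean over 0.12 rad, lifted off the table; pointer tip within 3 mm of the mark, and still (contact force between gauge and stud between 0.5 and 15 N and contact force between the fingers and gauge above 2 N and distance between pointer_tip and mark_tip below 0.003 m and velocity of joint pointer between -0.25 and 0.25 rad/s and linear speed of gauge below 0.01 m/s and x of gauge in the frame of stud_crest between -0.02 and 0.02 m and y of gauge in the frame of stud_crest between -0.015 and 0.015 m and angle between the y axis of gauge and the y axis of stud, either way round below 0.2 rad and angle between gauge's own y axis and vertical between 1.45 and 1.69 rad and height (world z) of gauge above 0.04 m and contact force between gauge and dock below 0.2 N); the arm keeps its last pose, push and grip.
It fails at once if a bystander is pushed more than 25 mm (distance of any of amber_bottle, dropper, slide_tray, objective_can, stain_pot, slide_box, screwdriver from where it was at the start of the episode above 0.025 m).
It fails at once if a standing bystander is knocked over (angle between any of amber_bottle, dropper, slide_tray, objective_can, stain_pot, slide_box's own z axis and vertical above 0.5 rad).
It fails at once if the gauge is pressed on the stud harder than 25 N (contact force between gauge and stud above 25 N).
It also fails if it takes over 48 s, if anything falls off the work surface, if the arm or the gripper's body presses on something with over 40 N, if the wrist force passes 120 N, or if a joint passes its speed limit or range.

## Working session

There is one attempt and no reset: what is moved stays moved. The work goes in short steps, each a Python script; the robot and the scene stay as the last script left them, time stands still between calls to the robot, and variables do not carry over. Pictures are saved under pics/ and viewed, at most 10 in all, crops included, and the job is handed in when it is done.

```bash
ls; mkdir -p pics; python3 - <<'E'
from cell import arm
import cv2,numpy as np
s=arm.state();print(s['t'],s['tool_pos'],s['tcp_rot'],arm.grip_point_offset)
ims=[]
for c in ('scene','top'):
    im=arm.snapshot(c);ims.append(im);cv2.imwrite(f'pics/{c}0.png',im[...,::-1])
    p=arm.camera_params(c);print(c,p['fovy'],p['cx'],p['cy'],(-p['R'].T@p['t']).round(3),p['R'].round(3).tolist())
    for q in ('gauge','gauge_grip','dock','stud','stud_crest','mark_tip','pointer_tip','amber_bottle','dropper','slide_tray','objective_can','stain_pot','slide_box','screwdriver'):
        r=arm.landmark_of(c,q)[:2];print(q,[(np.round(x['pixel'],1).tolist(),round(x['p'],2)) for x in r])
E
```

```text
pics
0.0 [ 0.2426651  -0.54793876  0.20012781] [-3.07185445e+00 -6.49564409e-01  2.72599045e-04] 0.0187
scene 49.26164299229889 257.62790572995755 191.26892895141876 [1.173 0.468 0.971] [[-0.645, 0.764, -0.01], [0.58, 0.48, -0.658], [-0.498, -0.43, -0.753]]
gauge []
gauge_grip [([225.3, 150.1], 0.81), ([250.8, 231.7], 0.26)]
dock [([230.5, 185.0], 0.61), ([227.8, 152.6], 0.35)]
stud [([337.2, 230.9], 0.89), ([295.6, 188.3], 0.73)]
stud_crest [([341.1, 219.7], 0.6)]
mark_tip []
pointer_tip [([225.9, 176.9], 0.38), ([225.0, 150.9], 0.35)]
amber_bottle [([366.3, 333.2], 0.6)]
dropper [([248.0, 229.5], 0.52)]
slide_tray [([179.0, 209.6], 0.61)]
objective_can [([295.1, 187.7], 0.62)]
stain_pot [([238.9, 272.2], 0.6)]
slide_box [([285.5, 296.0], 0.61)]
screwdriver [([368.0, 330.3], 0.68), ([148.8, 165.8], 0.66)]
top 46.23695105321818 252.19035550179063 199.01091620581636 [ 0.523 -0.012  1.215] [[-0.01, -1.0, -0.001], [-0.996, 0.01, -0.084], [0.084, 0.001, -0.996]]
gauge [([317.7, 225.6], 0.87)]
gauge_grip [([326.2, 220.1], 0.78)]
dock [([315.0, 220.1], 0.78)]
stud [([177.9, 248.6], 0.92)]
stud_crest [([176.9, 247.5], 0.59)]
mark_tip []
pointer_tip []
amber_bottle [([99.8, 175.2], 0.85)]
dropper [([251.1, 189.7], 0.56)]
slide_tray []
objective_can [([320.2, 223.4], 0.74), ([252.7, 265.6], 0.49)]
stain_pot [([252.5, 186.3], 0.73), ([229.5, 146.2], 0.61)]
slide_box [([172.4, 155.0], 0.76)]
screwdriver [([406.3, 179.9], 0.79), ([317.1, 220.1], 0.27)]
```

```bash
python3 - <<'E'
import cv2
a=cv2.imread('pics/top0.png');b=cv2.imread('pics/scene0.png')
c=cv2.resize(a[120:330,60:440],None,fx=2.1,fy=2.1,interpolation=2);cv2.imwrite('pics/topc.png',c)
c=cv2.resize(b[110:360,120:420],None,fx=2.4,fy=2.4,interpolation=2);cv2.imwrite('pics/scenec.png',c)
E
```

```text
(no output)
```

View pics/topc.png

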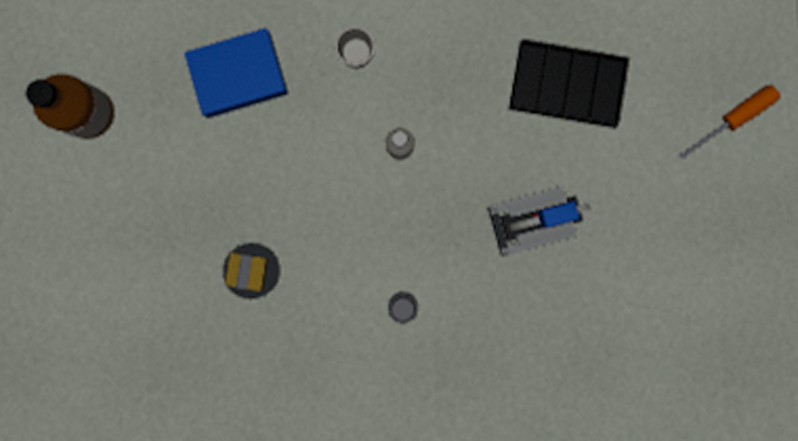

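View pics/scenec.png

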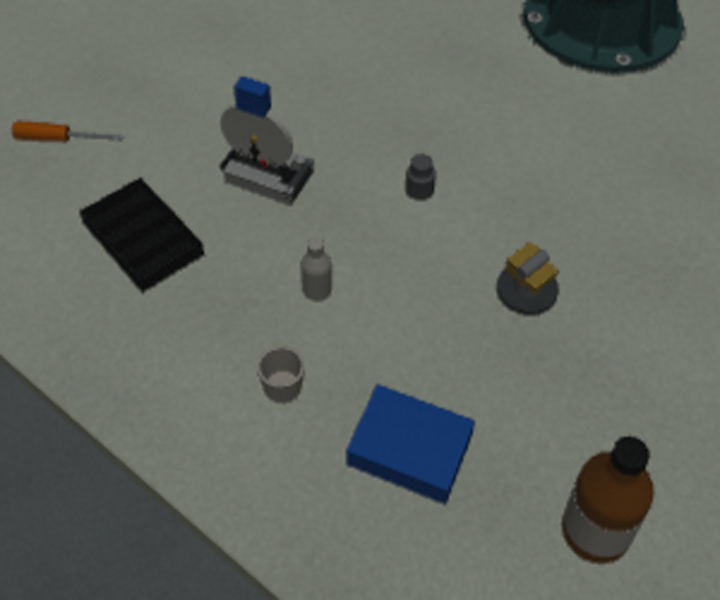

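```bash
cat > h.py <<'E'
from cell import arm
import cv2,numpy as np
from scipy.spatial.transform import Rotation as Ro
def K(p): f=192/np.tan(np.radians(p['fovy'])/2); return f
def ray(p,px):
    d=np.array([(px[0]-p['cx'])/K(p),(px[1]-p['cy'])/K(p),1]);d=p['R'].T@d;return -p['R'].T@p['t'],d/np.linalg.norm(d)
def onz(p,px,z):
    o,d=ray(p,px);return o+d*(z-o[2])/d[2]
def tri(obs):
    A=np.zeros((3,3));b=np.zeros(3);R=[ray(p,x) for p,x in obs]
    for o,d in R: M=np.eye(3)-np.outer(d,d);A+=M;b+=M@o
    X=np.linalg.solve(A,b);return X,[np.linalg.norm(np.cross(X-o,d)) for o,d in R]
def proj(p,X):
    c=np.atleast_2d(X)@p['R'].T+p['t'];return np.c_[c[:,0]/c[:,2]*K(p)+p['cx'],c[:,1]/c[:,2]*K(p)+p['cy']]
def rot(yaw,lean=0):
    """tool down; tool y = +-gauge y; yaw = gauge x direction; lean: gauge +x end dips"""
    return Ro.from_euler('z',yaw)*Ro.from_euler('y',lean)*Ro.from_euler('x',np.pi)
def mask(c,q):
    r=arm.masks_of(c,q);return (r[0]['region'],r[0]['p']) if r else (None,0)
E
python3 - <<'E'
from h import *
T=arm.camera_params('top');S=arm.camera_params('scene')
print('grip',tri([(T,(326.2,220.1)),(S,(225.3,150.1))]))
print('crest',tri([(T,(176.9,247.5)),(S,(341.1,219.7))]))
print('stud org',onz(T,(177.9,248.6),0),onz(S,(337.2,230.9),0),'dock',onz(T,(315,220.1),0),onz(S,(230.5,185),0),'gauge',onz(T,(317.7,225.6),0))
arm.snapshot('top')
for q,z in (('gauge_grip',.158),('dock',.024),('stud_crest',.055)):
    m,p=mask('top',q)
    if m is None: print(q,None);continue
    yx=np.argwhere(m);pts=np.array([onz(T,(x,y),z)[:2] for y,x in yx],np.float32)
    print(q,p,len(pts),cv2.minAreaRect(pts))
s=arm.state();W=arm.camera_params('wrist');R=Ro.from_rotvec(s['tcp_rot'])
o=-W['R'].T@W['t'];print('cam in tool',R.inv().apply(o-s['tool_pos']),(W['R']@R.as_matrix()).round(3).tolist(),W['fovy'],W['cx'],W['cy'],R.as_matrix().round(3).tolist())
E
```

```text
grip (array([ 0.56023948, -0.1864983 ,  0.13612618]), [np.float64(0.002457777235484117), np.float64(0.002457777235484113)])
crest (array([0.49755419, 0.18436697, 0.05069034]), [np.float64(0.0009103523906602608), np.float64(0.0009103523906602735)])
stud org [0.49400128 0.189421   0.        ] [0.50057765 0.18270288 0.        ] dock [ 0.56694714 -0.18046389  0.        ] [ 0.56454963 -0.16966475  0.        ] gauge [ 0.55205132 -0.18742624  0.        ]
gauge_grip 0.59 392 ((0.5520640015602112, -0.16898174583911896), (0.027210282161831856, 0.09597504138946533), 13.871129035949707)
dock 0.59 601 ((0.5517027974128723, -0.17149581015110016), (0.06624094396829605, 0.10008277744054794), 14.6694974899292)
stud_crest 0.67 318 ((0.49311763048171997, 0.18130704760551453), (0.050294820219278336, 0.04351383075118065), 80.60419464111328)
cam in tool [ 0.07086979  0.00024564 -0.18364558] [[0.001, 1.0, -0.001], [-0.965, 0.001, -0.262], [-0.262, 0.002, 0.965]] 66.77145233590903 252.2751346810904 191.73315402161288 [[0.914, 0.405, -0.0], [0.405, -0.914, 0.0], [-0.0, -0.0, -1.0]]
```

```bash
python3 - <<'E'
from h import *
a=np.radians(14.67);c=np.array([.552,-.1715,.055])
R=Ro.from_euler('z',a)*Ro.from_euler('y',np.radians(32))*Ro.from_euler('x',np.pi)
ax=R.apply([-.262,0,.965]);cam=c-.31*ax
pos=cam-R.apply([.0709,.0002,-.1836]);print(pos)
arm.move_pose(pos,R.as_rotvec())
W=arm.camera_params('wrist');im=arm.snapshot('wrist');print(arm.state()['t'])
for q in ('gauge_grip','pointer_tip','mark_tip','gauge','dock'):
    r=arm.landmark_of('wrist',q)[:1];print(q,[(np.round(x['pixel'],1).tolist(),round(x['p'],2)) for x in r])
np.savez('w1.npz',im=im,**W);cv2.imwrite('pics/w1.png',im[...,::-1])
print(arm.state()['t'])
# stud view from above
sy=np.radians(80);R=Ro.from_euler('z',sy-np.pi/2)*Ro.from_euler('x',np.pi)
cs=np.array([.4976,.1844,.055]);ax=R.apply([-.262,0,.965]);pos=cs-.25*ax-R.apply([.0709,.0002,-.1836]);print(pos,arm.ik(pos,R.as_rotvec()))
E
```

```text
[ 0.61965193 -0.15358296  0.14752319]
3.7917
gauge_grip [([264.5, 258.6], 0.67)]
pointer_tip [([264.6, 169.3], 0.82)]
mark_tip [([256.7, 166.9], 0.5)]
gauge [([265.7, 156.5], 0.59)]
dock [([261.8, 157.2], 0.96)]
4.0417
[0.49231677 0.18553466 0.11265   ] [ 2.29063889e-01  3.54670507e-01  1.77122370e+00 -8.88178420e-16
  1.01569845e+00  1.97439314e+00]
```

View pics/w1.png

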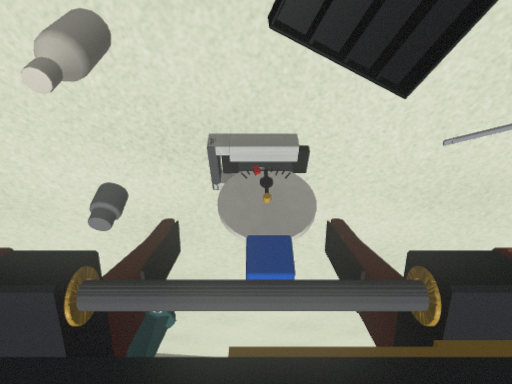

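```bash
python3 - <<'E'
from h import *
d=np.load('w1.npz');W={k:d[k] for k in d.files};im=d['im'].astype(int)
cv2.imwrite('pics/w1c.png',cv2.resize(d['im'][125:295,200:330,::-1],None,fx=3.5,fy=3.5,interpolation=2))
r,g,b=im[...,0],im[...,1],im[...,2]
def reg(m):
    m=m.copy();m[:120]=0;m[290:]=0;m[:,:200]=0;m[:,330:]=0
    yx=np.argwhere(m);return len(yx),yx[:,::-1].mean(0) if len(yx) else None,m
n,red,_=reg((r>120)&(g<90)&(b<90));print('red',n,red)
n,gold,_=reg((r>150)&(b<100)&(g>100));print('gold',n,gold)
n,bl,m=reg((b>110)&(r<80));print('blue',n,bl)
ys=np.argwhere(m)[:,0]
top=np.argwhere(m&(np.arange(384)[:,None]<262));print(top[:,1].min(),top[:,1].max(),ys.min(),ys.max())
# top face corner estimate: far/near edges
for y in (238,242,250,260,266,272,278): print(y,np.where(m[y])[0][[0,-1]] if m[y].any() else None, im[y,270])
# dock yaw in the image
for z,px in ((.024,[(208,135),(298,134)]),):
    P=[onz(W,p,z) for p in px];print(P)
G=onz(W,gold,.072);print('gold@.072',G)
E
```

```text
red 37 [256.40540541 170.        ]
gold 27 [266.55555556 199.77777778]
blue 1994 [269.35305918 258.00651956]
246 293 236 279
238 [248 290] [ 48  69 118]
242 [248 290] [ 44  68 114]
250 [246 290] [ 46  70 118]
260 [246 291] [ 45  67 117]
266 [247 292] [ 42  67 117]
272 [247 294] [ 44  72 124]
278 [246 293] [ 50 100 187]
[array([ 0.58974074, -0.11761531,  0.024     ]), array([ 0.61373044, -0.2050383 ,  0.024     ])]
gold@.072 [ 0.56167032 -0.18589213  0.072     ]
```

View pics/w1c.png

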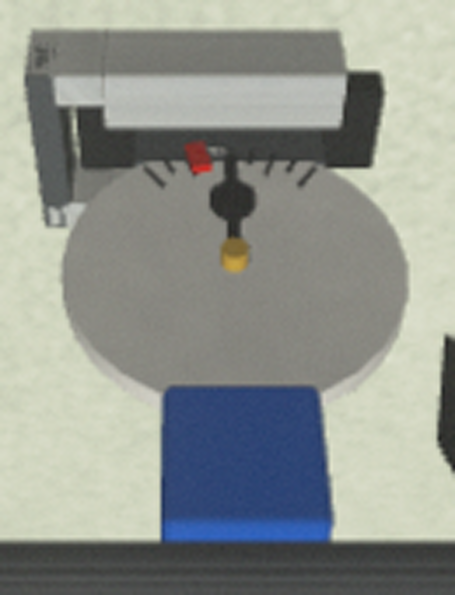

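```bash
cat >> h.py <<'E'
def g2w(P,x,y,yaw,z=0): return Ro.from_euler('z',yaw).apply(np.atleast_2d(P))+[x,y,z]
E
python3 - <<'E'
from h import *
from scipy.optimize import least_squares
d=np.load('w1.npz');W={k:d[k] for k in d.files}
P=np.array([[20,-11,118],[-20,-11,118],[20,-11,158],[-20,-11,158],[50,-4,72],[-50,-4,72]])/1e3
U=np.array([[246.6,235.9],[290.9,235.9],[246.3,273.9],[294.3,273.9],[217.7,203.6],[316.6,203.6]])
r=least_squares(lambda v:(proj(W,g2w(P,*v))-U).ravel()*np.tile([1,1],6),[.553,-.188,np.radians(105)])
print(r.x,np.degrees(r.x[2]),r.fun.reshape(-1,2).round(1).tolist())
x,y,yaw=r.x
for n,px,off in (('red',(256.4,170),-.005),('ptip',(265.7,169),-.008),('gold',(266.6,199.8),-.010),('bob',(266.3,181.8),-.008)):
    o,dd=ray(W,px);Rz=Ro.from_euler('z',-yaw);o=Rz.apply(o-[x,y,0]);dd=Rz.apply(dd)
    X=o+dd*(off-o[1])/dd[1];v=X-[0,0,.072];print(n,X.round(4),np.hypot(v[0],v[2]).round(4),np.arctan2(v[0],-v[2]))
E
```

```text
[ 0.55548545 -0.18767033  1.82775905] 104.72287954325077 [[-0.4, -0.6], [0.3, -0.7], [-0.7, 3.4], [1.6, 3.3], [-0.4, -2.1], [-0.7, -2.4]]
red [ 0.0098 -0.005   0.0264] 0.0466 0.21288892370679074
ptip [-0.0004 -0.008   0.0281] 0.0439 -0.009090965382233482
gold [ 0.0003 -0.01    0.0752] 0.0032 3.0345996265681974
bob [-0.0004 -0.008   0.048 ] 0.024 -0.01551322001570976
```

```bash
python3 - <<'E'
from h import *
yaw=1.8278;x,y=.5552,-.1877;rv=rot(yaw).as_rotvec()
s=arm.state();p=s['tool_pos'];xg=np.array([np.cos(yaw),np.sin(yaw),0])
arm.move_gripper(.065,35)
arm.movel([p[0]+.04,p[1],.24],feed=.25)
arm.move_pose([x,y,.20],rv)
arm.movel([x,y,.124],feed=.12)
f0=arm.state()['ft_force']
arm.move_gripper(0,35)
s=arm.state();print(s['t'],s['opening'],s['grip_force'],s['ft_force']-f0)
p=s['tool_pos']
arm.movel(p+[0,0,.001],feed=.05)
arm.movel(p+[0,0,.001]-.108*xg,feed=.07)
s=arm.state();print(s['t'],s['opening'],s['grip_force'],s['ft_force']-f0,s['tool_pos'])
im=arm.snapshot('scene');cv2.imwrite('pics/s2.png',im[...,::-1])
S=arm.camera_params('scene')
for q in ('gauge_grip','gauge'):
    r=arm.landmark_of('scene',q)[:1];print(q,[(np.round(a['pixel'],1).tolist(),round(a['p'],2)) for a in r])
gp=s['tool_pos']+[0,0,.0187];print(proj(S,gp))
u=proj(S,gp)[0].astype(int);c=im[max(0,u[1]-50):u[1]+90,max(0,u[0]-80):u[0]+100,::-1]
cv2.imwrite('pics/s2c.png',cv2.resize(c,None,fx=4,fy=4,interpolation=2))
E
```

```text
8.2333 0.021967295581167307 34.90902543067932 [-0.3638708  -0.00960407  1.87953213]
10.175 0.02184157479961202 34.885854721069336 [-0.80259087  1.34492122 -4.81774455] [ 0.5826899  -0.29170982  0.12510997]
gauge_grip [([193.6, 138.1], 0.64)]
gauge [([197.2, 169.6], 0.64)]
[[193.22655615 136.61105494]]
```

View pics/s2c.png

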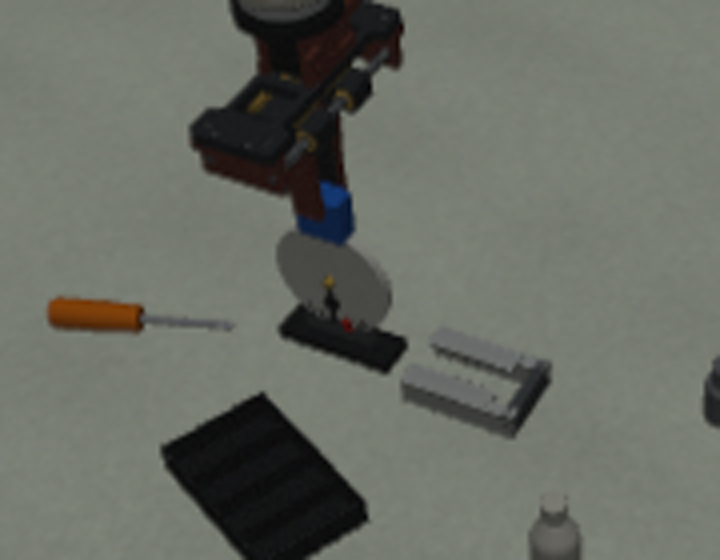

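```bash
python3 - <<'E'
from h import *
p=arm.state()['tool_pos'];arm.movel([p[0],p[1],.27],feed=.2)
sy=np.radians(80.5);xs=np.array([np.cos(sy),np.sin(sy),0]);rv=rot(sy).as_rotvec()
pos=np.array([.497,.184,.27])-.10*xs
arm.move_pose(pos,rv);arm.dwell(.3)
s=arm.state();print(s['t'],s['ft_force'],s['opening'],s['tool_pos'],s['joint_pos'])
W=arm.camera_params('wrist');im=arm.snapshot('wrist');np.savez('w2.npz',im=im,**W);cv2.imwrite('pics/w2.png',im[...,::-1])
for q,z in (('stud_crest',.06),('stud',0)):
    r=arm.landmark_of('wrist',q)[:2];print(q,[(np.round(a['pixel'],1).tolist(),round(a['p'],2),onz(W,a['pixel'],z).round(4)) for a in r])
m,pr=mask('wrist','stud');print(pr)
E
```

```text
12.95 [-0.09497607  0.70353623 -4.49038097] 0.02178809119655096 [0.48081251 0.08485047 0.26992963] [ 3.31515544e-02  1.34889351e-01  1.64329313e+00 -8.34500714e-05
  1.36347748e+00  1.99827661e-01]
stud_crest [([250.7, 89.9], 0.93, array([0.495 , 0.1823, 0.06  ]))]
stud [([252.6, 93.6], 0.81, array([0.4973, 0.1809, 0.    ]))]
0.96
```

View pics/w2.png

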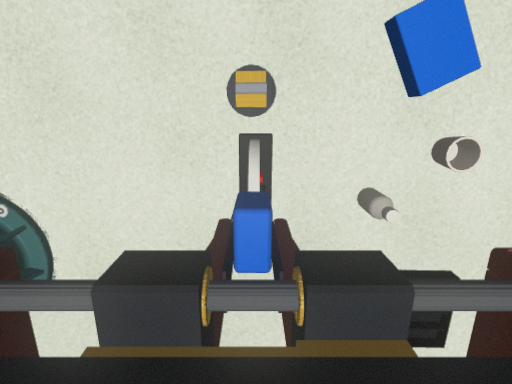

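```bash
python3 - <<'E'
from h import *
sy=np.radians(80.5);xs=np.array([np.cos(sy),np.sin(sy),0]);ys=np.array([-xs[1],xs[0],0])
d=np.load('w2.npz');W={k:d[k] for k in d.files}
t=np.array([.4808,.0849,0]);e=onz(W,(255.7,134),.158)-t;print('foot +x end rel tcp',e@xs,e@ys)
b=onz(W,(251,88.3),.06);print('bar',b)
dx=np.clip(e@xs-.05,-.006,.006);c=np.array([.4953,.1825,0]);base=c-dx*xs
rv=rot(sy).as_rotvec()
arm.move_pose([*base[:2],.215],rv)
arm.dwell(.3);f0=arm.state()['ft_force']
hit=arm.movel([*base[:2],.176],feed=.02,contact_N=1.5)
s=arm.state();print(hit,s['t'],s['tool_pos'],s['ft_force']-f0)
arm.dwell(.3);s=arm.state();print(s['ft_force']-f0,s['ft_torque'],s['tool_pos'])
np.savez('st.npz',f0=f0,base=base,dx=dx,z=s['tool_pos'][2])
im=arm.snapshot('scene');S=arm.camera_params('scene')
u=proj(S,[*c[:2],.12])[0].astype(int);cv2.imwrite('pics/s3.png',cv2.resize(im[u[1]-60:u[1]+60,u[0]-70:u[0]+70,::-1],None,fx=5,fy=5,interpolation=2))
E
```

```text
foot +x end rel tcp 0.04992768433993816 -0.003301141380043175
bar [0.49568078 0.18413368 0.06      ]
True 15.4167 [0.49477359 0.18238805 0.18189136] [0.39674335 1.56463492 2.20803428]
[ 0.02957767 -0.25956051  2.91433556] [ 0.07595262 -0.32141702 -0.06539019] [0.49405862 0.18228334 0.18145803]
```

View pics/s3.png

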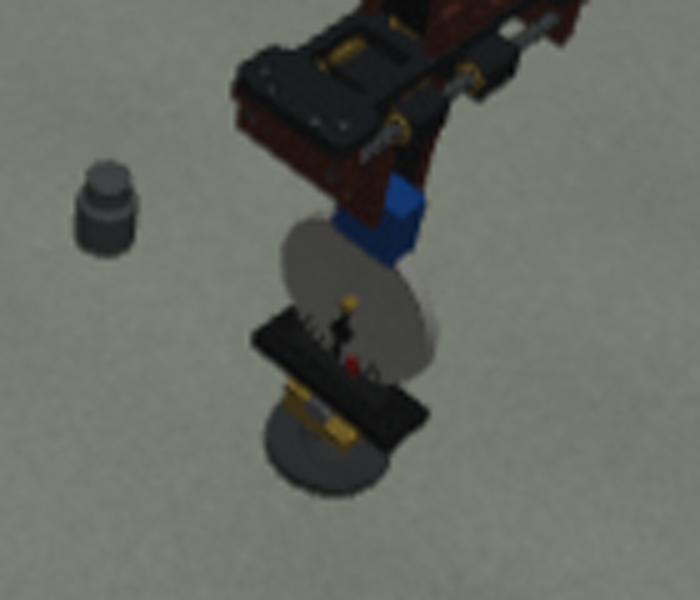

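```bash
cat > lean.py <<'E'
from h import *
sy=np.radians(80.5);xs=np.array([np.cos(sy),np.sin(sy),0]);ys=np.array([-xs[1],xs[0],0])
d0=np.load('st.npz');f0=d0['f0'];base=d0['base']
def pose(l,press=.0035):
    h=.1835-.060+.008
    C=base+[0,0,.052-press]
    return C+h*(np.sin(l)*xs+np.cos(l)*np.array([0,0,1])),rot(sy,l).as_rotvec()
def to(l,l0,n,press=.0035):
    for a in np.linspace(l0,l,n+1)[1:]:
        p,r=pose(a,press);arm.movel(p,r,feed=.02)
        s=arm.state();print(round(a,3),s['t'],(s['ft_force']-f0).round(2),(s['tool_pos']-p).round(4))
def look(name,l):
    S=arm.camera_params('scene');im=arm.snapshot('scene')
    s=arm.state();R=Ro.from_rotvec(s['tcp_rot'])*Ro.from_euler('x',np.pi)   # gauge attitude
    o=s['tool_pos']-R.apply([0,0,.124])
    print('att',R.as_matrix()[:,0].round(3),'lean',-np.arcsin(R.as_matrix()[2,0]))
    # warp dial plane (y=-6) to a frontal picture, 6 px/mm, x right->gauge x mirrored so up is up
    P=np.array([[-50,-6,22],[50,-6,22],[50,-6,122],[-50,-6,122]])/1e3
    src=proj(S,R.apply(P)+o).astype(np.float32);dst=np.float32([[0,600],[600,600],[600,0],[0,0]])
    w=cv2.warpPerspective(im,cv2.getPerspectiveTransform(src,dst),(600,600),flags=cv2.INTER_CUBIC)
    cv2.imwrite(f'pics/{name}.png',w[300:,:,::-1]);np.save(name+'.npy',im)
    for q in ('pointer_tip','mark_tip'):
        r=arm.landmark_of('scene',q)[:1];print(q,[(np.round(a['pixel'],1).tolist(),round(a['p'],2)) for a in r])
    for n,a in (('ptip',l),('m.21',.21),('m.23',.23)): print(n,proj(S,R.apply([.04*np.sin(a),-.008,.072-.04*np.cos(a)])+o).round(1))
E
python3 - <<'E'
from lean import *
to(.22,0,4);arm.dwell(1.2);s=arm.state();print((s['ft_force']-f0).round(2),s['opening'],s['grip_force'])
look('L1',.22);print(arm.state()['t'])
E
```

```text
0.055 16.325 [-1.02  0.63  4.27] [-0.0004  0.0002 -0.0001]
0.11 16.8333 [-0.29  0.53  4.79] [ 0.0002  0.0002 -0.    ]
0.165 17.3417 [-0.71  0.59  4.03] [ 0.0002  0.0003 -0.0001]
0.22 17.85 [0.09 1.52 4.75] [ 0.0001  0.0004 -0.0002]
[0.4  1.3  5.11] 0.02158077625095678 34.91146981716156
att [ 0.161  0.963 -0.218] lean 0.2199662400650678
pointer_tip [([179.8, 213.2], 0.69)]
mark_tip []
ptip [[345.3 216.3]]
m.21 [[345.2 216.2]]
m.23 [[345.5 216.4]]
19.2
```

View pics/L1.png

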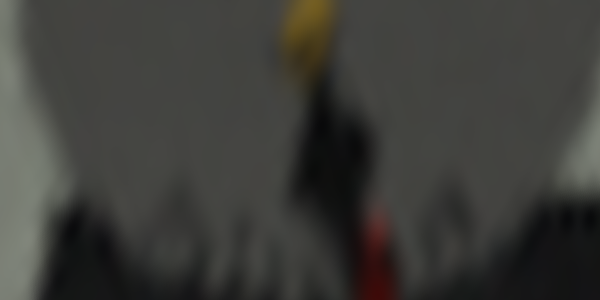

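```bash
python3 - <<'E'
from lean import *
def feats(im,u,h=28):
    w=im.astype(float)[u[1]-h:u[1]+h,u[0]-h:u[0]+h];r,g,b=w[...,0],w[...,1],w[...,2]
    yy,xx=np.mgrid[u[1]-h:u[1]+h,u[0]-h:u[0]+h]
    out=[]
    for wt in (np.clip(r-np.maximum(g,b)-25,0,None)*(r-g>1.2*(g-b)+10),np.clip(g-b-15,0,None)):
        wt=wt*(np.hypot(xx-u[0],yy-u[1])<22)
        out.append((np.array([(wt*xx).sum(),(wt*yy).sum()])/max(wt.sum(),1e-9),int((wt>0).sum())))
    return out
S=arm.camera_params('scene');im=np.load('L1.npy')
s=arm.state();R=Ro.from_rotvec(s['tcp_rot'])*Ro.from_euler('x',np.pi);o=s['tool_pos']-R.apply([0,0,.124])
q=lambda r,a,y:proj(S,R.apply([r*np.sin(a),y,.072-r*np.cos(a)])+o)[0]
G=q(0,0,-.010);u=q(.02,.2,-.008).astype(int)
print(feats(im,u),'model gold',G)
for a in (.18,.21,.24,.27,.3): print(a,'red-gold',[(q(rr,a,-.005)-G).round(2).tolist() for rr in (.043,.046)],'bob-gold',(q(.024,a,-.008)-G).round(2),'tip-gold',(q(.04,a,-.008)-G).round(2))
c=im[u[1]-22:u[1]+22,u[0]-28:u[0]+28,::-1];c=np.clip(c.astype(float)*1.8,0,255).astype(np.uint8)
print('crop org',u-[28,22]);cv2.imwrite('pics/L1c.png',cv2.resize(c,None,fx=12,fy=12,interpolation=0))
d=np.load('w1.npz');W={k:d[k] for k in d.files};g=(.5552,-.1877,1.8278)
q=lambda r,a,y:proj(W,g2w([r*np.sin(a),y,.072-r*np.cos(a)],*g))[0]
print('w1 measured red-gold',np.array([256.4,170])-[266.6,199.8])
for a in (.18,.21,.24,.27): print(a,[(q(rr,a,-.005)-q(0,0,-.010)).round(2).tolist() for rr in (.043,.046)])
E
```

```text
[(array([346.09090909, 218.27272727]), 5), (array([338.81158301, 222.48803089]), 85)] model gold [347.07935289 207.19198443]
0.18 red-gold [[-1.65, 8.8], [-1.85, 9.46]] bob-gold [-1.13  5.13] tip-gold [-2.21  8.71]
0.21 red-gold [[-1.29, 9.09], [-1.46, 9.77]] bob-gold [-0.93  5.3 ] tip-gold [-1.87  8.99]
0.24 red-gold [[-0.92, 9.38], [-1.07, 10.08]] bob-gold [-0.72  5.46] tip-gold [-1.53  9.26]
0.27 red-gold [[-0.55, 9.66], [-0.68, 10.38]] bob-gold [-0.51  5.62] tip-gold [-1.19  9.52]
0.3 red-gold [[-0.18, 9.93], [-0.28, 10.67]] bob-gold [-0.31  5.77] tip-gold [-0.84  9.77]
crop org [318 189]
w1 measured red-gold [-10.2 -29.8]
0.18 [[-8.45, -25.43], [-8.97, -27.24]]
0.21 [[-9.58, -25.27], [-10.18, -27.07]]
0.24 [[-10.71, -25.09], [-11.38, -26.88]]
0.27 [[-11.83, -24.88], [-12.57, -26.67]]
```

View pics/L1c.png

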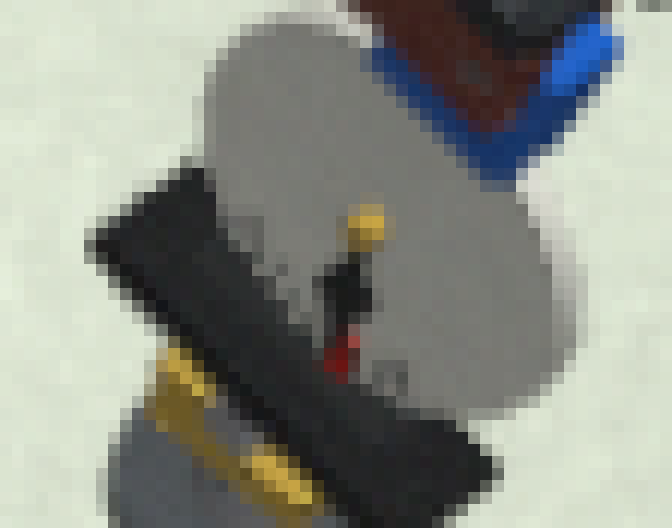

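```bash
python3 - <<'E'
from lean import *
S=arm.camera_params('scene')
s=arm.state();R0=Ro.from_rotvec(s['tcp_rot'])*Ro.from_euler('x',np.pi)
gp=s['tool_pos']-R0.apply([0,0,-.014])
for sl in (0,-.04,-.08):
    R=R0*Ro.from_euler('y',sl);f=lambda X:(proj(S,R.apply(np.array(X)/1e3-[0,0,.138])+gp)[0]-[317.5,188.5]).round(1)*1  # in crop px
    print(sl,{str(k):((f(k))*12).round(0).tolist() for k in [(-50,-17,12),(-50,-17,0),(-50,17,12),(50,-17,12),(50,-17,0),(50,17,12),(50,17,0),(0,-10,72),(0,-8,48),(-20,-11,118),(20,-11,118)]})
im=arm.snapshot('scene');d=np.load('L1.npy').astype(int);print(abs(im.astype(int)-d)[180:240,310:370].max())
E
```

```text
0 {'(-50, -17, 12)': [98.0, 211.0], '(-50, -17, 0)': [84.0, 238.0], '(-50, 17, 12)': [200.0, 137.0], '(50, -17, 12)': [408.0, 533.0], '(50, -17, 0)': [391.0, 556.0], '(50, 17, 12)': [509.0, 451.0], '(50, 17, 0)': [492.0, 475.0], '(0, -10, 72)': [355.0, 224.0], '(0, -8, 48)': [328.0, 272.0], '(-20, -11, 118)': [353.0, 52.0], '(20, -11, 118)': [490.0, 187.0]}
-0.04 {'(-50, -17, 12)': [112.0, 232.0], '(-50, -17, 0)': [98.0, 258.0], '(-50, 17, 12)': [214.0, 157.0], '(50, -17, 12)': [427.0, 545.0], '(50, -17, 0)': [412.0, 570.0], '(50, 17, 12)': [528.0, 463.0], '(50, 17, 0)': [512.0, 488.0], '(0, -10, 72)': [364.0, 233.0], '(0, -8, 48)': [338.0, 284.0], '(-20, -11, 118)': [354.0, 56.0], '(20, -11, 118)': [493.0, 188.0]}
-0.08 {'(-50, -17, 12)': [125.0, 251.0], '(-50, -17, 0)': [114.0, 280.0], '(-50, 17, 12)': [227.0, 176.0], '(50, -17, 12)': [446.0, 557.0], '(50, -17, 0)': [432.0, 583.0], '(50, 17, 12)': [547.0, 475.0], '(50, 17, 0)': [533.0, 502.0], '(0, -10, 72)': [372.0, 241.0], '(0, -8, 48)': [350.0, 295.0], '(-20, -11, 118)': [356.0, 61.0], '(20, -11, 118)': [498.0, 188.0]}
10
```

```bash
python3 - <<'E'
from lean import *
to(.25,.22,1);arm.dwell(1.6);s=arm.state();print((s['ft_force']-f0).round(2),s['grip_force'],s['t'])
look('L2',.25)
im=np.load('L2.npy');u=np.array([346,211])
c=im[u[1]-22:u[1]+22,u[0]-28:u[0]+28,::-1];c=np.clip(c.astype(float)*1.8,0,255).astype(np.uint8)
cv2.imwrite('pics/L2c.png',cv2.resize(c,None,fx=12,fy=12,interpolation=0))
E
```

```text
0.25 19.6 [0.74 0.77 4.99] [ 0.0001  0.0004 -0.0002]
[0.88 1.21 5.33] 34.91553783416748 21.2
att [ 0.16   0.956 -0.247] lean 0.25000002133646976
pointer_tip [([347.0, 215.6], 0.6)]
mark_tip [([177.2, 208.3], 0.7)]
ptip [[346.  216.9]]
m.21 [[345.5 216.6]]
m.23 [[345.7 216.7]]
```

View pics/L2c.png

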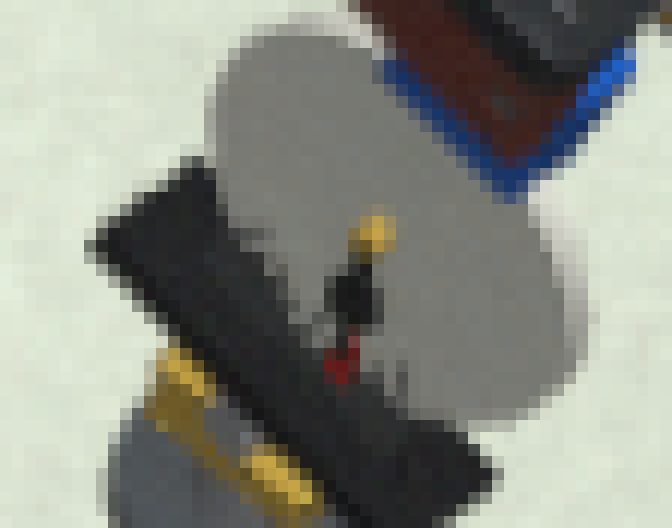

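```bash
python3 - <<'E'
from lean import *
to(.262,.25,1);arm.dwell(2);s=arm.state();print((s['ft_force']-f0).round(2),s['grip_force'],s['t'])
print(arm.close_job())
E
```

```text
0.262 21.6 [1.6  2.05 4.8 ] [ 0.      0.0002 -0.0001]
[0.81 0.69 5.35] 34.915913343429565 23.6
the job is handed in; nothing more can be done
None
```

The job is handed in at 23.6 s. The gauge is held on the stud, pressing it with about 5 N and leant about 0.26 rad. The pointer looked on the red mark in the last picture, taken at 0.25 rad; I leant it 0.012 rad further and did not check that by camera.

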